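Wax a port-flap hinge and hold it lined up for the pin

TASK

Wax the hinge of the sampler's loose port flap: pick the flap up by its square post, press the red end of its hinge knuckle squarely into the sprung wax block so that the block gives at least half its travel, then turn the flap round and press the blue end in the same way. Then bring the knuckle in between the two steel knuckles on the jamb block so that the three holes line up for a hinge pin, and finish while still holding it there in the gripper, not leaning on the jamb, so that a colleague can push the pin in. Leave the glassware, bottles, screwdriver and the hinge pin in its tray where they are.

Things in the scene. Friction and masses are not known exactly. Their poses are not given: they have to be found in the camera images.
- flap: loose flap, 0.16 kg, lying flat, right way up: grey plate x -44 to 34, 44 wide (y), 6 mm thick; upright navy post to grip it by, 20 x 20 mm (sides along x and y), top 63 above the underside; at the +x end a hinge knuckle (see flap_hole), joined by a neck 36 wide, 11 high (knuckle top at 26). Origin: on the underside below the post; x towards the knuckle, z up
- flap_hole (a point): centre of the flap's knuckle hole, mid-length (flap frame 55, 0, 13 mm); axes as the flap's. The knuckle is a tube along y, 50 long (y -25 to 25), outer diameter 26, hole 16 mm; its last 12 mm at the +y end are red, at the -y end blue
- flap_red (a point): centre of the red end face of the flap's knuckle (flap frame 55, 25, 13 mm)
- flap_blue (a point): centre of the blue end face of the flap's knuckle (flap frame 55, -25, 13 mm)
- jamb: fixed navy block 60 deep (x 0 to 60), 110 wide, 92 high, on a grey base plate x -20 to 80, 130 wide, 12 high; two steel knuckles on its front (see jamb_axis). Origin: at bench height below the middle of the front face; x into the block. For the fit the flap's x points along the jamb's x, flap level, its plate out in front of the jamb
- jamb_axis (a point): on the axis of the two steel knuckles, midway between them (jamb frame -16, 0, 75 mm), axes as the jamb's. They are tubes along y, outer diameter 26, hole 16 mm, at y -48 to -28 and 28 to 48: a gap of 56 mm between. The hinge pin is 8 mm thick
- wax_stand: fixed stand with the sprung wax block: grey base plate 100 (x -15 to 85) x 90 x 12 mm, an upright aluminium plate 44 wide and 110 high (x 5 to 19) and in front of it the wax block. Origin: at bench height; x points from the wax face into the stand, the way to press.
- wax (a joint): how far the wax block is pushed in along the stand's +x, 0 to 14 mm (in m); spring 500 N/m, no preload (3.5 N at 7 mm, 7 N fully in). It springs back.
- wax_face (a point): centre of the front face of the yellow wax block, a face 36 x 36 mm, 75 mm above the bench (stand frame -42, 0, 75 mm when not pressed)
- flask_a: conical glass flask, 76 mm across, 122 high; bystander
- flask_b: conical glass flask, same as flask_a; bystander
- beaker: glass beaker, 72 mm across, 90 high; bystander
- amber_bottle: brown bottle, 72 mm across, 150 high; bystander
- wash_bottle: white bottle with red cap, 64 mm across, 140 high; bystander
- hinge_pin: brass hinge pin, 8 mm thick, 120 long, lying in the white fixed tray (70 x 160 x 25 mm); bystander, stays in the tray
- screwdriver: screwdriver lying on the bench; bystander

How it is judged:
On the way, in this order (a step that is already met when the one before it is completed fails the run):
1. the red end of the knuckle is pressed squarely into the wax block (value of joint wax above 0.006 m and contact force between flap and wax_stand above 1 N and distance between flap_red and wax_face below 0.018 m and angle between the y axis of flap and the x axis of wax_stand, either way round below 0.2 rad), for 0.2 s.
2. then the blue end is pressed squarely into the wax block (value of joint wax above 0.006 m and contact force between flap and wax_stand above 1 N and distance between flap_blue and wax_face below 0.018 m and angle between the y axis of flap and the x axis of wax_stand, either way round below 0.2 rad), for 0.2 s.
3. then the flap's knuckle hole is in line with the jamb's (distance between flap_hole and jamb_axis below 0.0055 m and angle between the y axis of flap and the y axis of jamb, either way round below 0.08 rad), for 0.2 s.
At the end, for the whole second after the job is handed in: Flap gripped, still and leaning on the jamb with under 1 N; its hole centre within 5.5 mm of the midpoint of the jamb's knuckle axis, axes parallel within 0.08 rad. Before: red, then blue end pushed the wax in over 6 mm for 0.2 s, within 18 mm of its middle and square within 0.2 rad (all of step 3 and contact force between flap and the fingers above 2 N and contact force between flap and jamb below 1 N and linear speed of flap below 0.02 m/s); the arm keeps its last pose, push and grip.
It fails at once if a bystander was moved more than 30 mm (distance of any of flask_a, flask_b, beaker, amber_bottle, wash_bottle, hinge_pin, screwdriver from where it was at the start of the episode above 0.03 m).
It also fails if it takes over 72 s, if anything falls off the work surface, if the arm or the gripper's body presses on something with over 40 N, if the wrist force passes 120 N, or if a joint passes its speed limit or range.

ROBOT

A 6-joint arm with a two-finger parallel gripper is mounted at the origin on the work surface. World frame = base frame: x ahead of the robot, y to its left, z up, the work surface at z = 0. Lengths are in m, angles in rad, forces in N, time in s.
With the tool pointing down it reaches from about 0.375 to 0.9 m from the base axis. Payload 3.1 kg.
Tool frame: the origin (TCP) lies at the very end of the fingers, on their centre line; the grasp point (between the pads) lies 19 mm behind it; z points along the fingers, y is the direction in which the jaws open and shut (so a half turn about z gives the same grasp; the last joint's range is limited). The gripper opens to 87 mm and grips with 3 to 60 N. Pads are 19 mm wide; open, the fingers measure 117 mm over their backs; the gripper's body (75 mm by 190 mm) begins 51 mm behind the grasp point.
Start: joints at [0.935, 0.527, 1.433, -0, 1.181, -0.178], TCP at [0.276, 0.561, 0.223] pointing down, gripper open.
Joint ranges: [-3.08, 3.08], [-0.75, 2.2], [0.22, 2.44], [-1.43, 4.57], [0, 2.65], [-2.85, 2.85]. Speed limits (rad/s): [2.79, 2.79, 3.14, 3.14, 3.14, 3.14].

INTERFACE

Orientations are given as a unit quaternion [x, y, z, w].
In Python, from rig import robot gives the robot as it stands. The module is installed in compiled form; this text tells all that it offers.
- The arm moves only by the tool carry_out, never from a script. Its argument "series" is a list of rows, each a list of 7 numbers: the shift along the tool's x, y, z in mm, then the turn, a rotation vector about the tool's x, y, z in degrees, then the gripper command: -1 is shut, 1 is fully open, values between are in proportion. In form: [[tx, ty, tz, rx, ry, rz, claw], ...]. A call has 1 to 8 rows; each row is the pose to reach, as a shift and turn from the pose measured when the call began, along the tool's axes at that moment; what a row does not reach only later rows make up. A row lasts 1/8 s, in which the tool goes at most 62.5 mm and 10.7 degrees, less where a joint would pass 70% of its speed; a pose out of reach is approached as far as the arm can. A call with a gripper value outside its range is refused whole. The fingers move at their own pace and stop on an object; "force" is the grip in N (left out, the last holds). Time passes only in rows, so rows that repeat a pose let the fingers close. It gives the time, the measured TCP pose, the force and the opening at its end, in the units of the state.
- robot.get_obs(): the state, without advancing time (a new reading comes with each control period).
- robot.camera(name): name is "side" or "top" or "wrist"; returns a dict with "pixels" (384x512x3 uint8, red, green, blue), "fx", "fy", "cx", "cy" (pixels), "position" and "attitude" of the camera in the world. Camera axes: x right, y down, z forward; pixel columns grow to the right and rows downward; lengths in m; the calibration is good to about 2 mm. A picture is of the moment at which its call begins. There is no depth.
- robot.hand_in(): hands the job in, once; it reports no verdict.
The state is a dict: "time": time; "q": joint angles; "joint_velocities": joint speeds; "joint_torque": joint torques, N m; "position": TCP position; "tool_rot": TCP orientation; "ft_force": force on the tool from outside, world axes, zero at the start; "moment": the same for the moment, N m; "grip_width": finger opening in m.
Only numpy, scipy, OpenCV 4.12 (cv2) and the standard library are available. Lean on these libraries where they do the work, as an engineer would, in place of code of your own. Each camera call takes 0.05 s, during which the arm holds its last target.

## Working session

There is one attempt and no reset: what is moved stays moved. The work goes in short steps, Python scripts to look and compute and a tool call to move; the robot and the scene stay as the last step left them, time stands still between calls to the robot, and variables do not carry over. Pictures are saved under pics/ and viewed, and the job is handed in when it is done.

Besides the shell and the picture viewer there is one more tool, called after "Call:" as name(argument=value, ...), one argument or row to a line, values as JSON. carry_out: Moves the arm, as the interface text tells. Its arguments: {"type":"object","properties":{"series":{"type":"array"},"force":{"type":"number"}},"required":["series"]}

```bash
mkdir -p pics
cat > snap.py <<'E'
import sys,cv2,numpy as np
from rig import robot
def snap(n,tag):
    c=robot.camera(n); cv2.imwrite(f'pics/{tag}.png',c['pixels'][:,:,::-1]); np.save(f'pics/{tag}.npy',c,allow_pickle=True); return c
E
python3 - <<'E'
from snap import *
for n in ['top','side','wrist']:
    c=snap(n,n+'0'); print(n,{k:np.round(v,4) for k,v in c.items() if k!='pixels'})
print(robot.get_obs())
E
```

```text
top {'fx': np.float64(368.3696), 'fy': np.float64(368.3696), 'cx': np.float64(252.2628), 'cy': np.float64(182.1358), 'position': array([ 0.4141, -0.0338,  1.176 ]), 'attitude': array([-0.7037,  0.7095, -0.0311,  0.0224])}
side {'fx': np.float64(480.038), 'fy': np.float64(480.038), 'cx': np.float64(250.5102), 'cy': np.float64(196.335), 'position': array([ 0.4567, -1.246 ,  1.2891]), 'attitude': array([ 0.9259, -0.0339,  0.0075, -0.3763])}
wrist {'fx': np.float64(336.4959), 'fy': np.float64(336.4959), 'cx': np.float64(258.3841), 'cy': np.float64(196.6669), 'position': array([0.2063, 0.5951, 0.3838]), 'attitude': array([0.8404, 0.5235, 0.0724, 0.1199])}
{'time': 0.15, 'q': array([ 9.35518282e-01,  5.28239594e-01,  1.43361879e+00, -1.28442587e-05,
        1.18138400e+00, -1.78502454e-01]), 'joint_velocities': array([ 1.60358377e-03, -5.84741421e-04, -4.09793265e-03, -1.97645697e-03,
        1.16329940e-03, -1.99034013e-05]), 'joint_torque': array([ 1.27844040e-03, -4.40430915e+01, -1.76843512e+01,  6.33740681e-02,
        5.51778416e-02, -9.60783973e-05]), 'position': array([0.27529928, 0.560475  , 0.22180099]), 'tool_rot': array([ 2.26405022e-01,  9.74032898e-01, -7.59869181e-04, -3.20989931e-04]), 'ft_force': array([ 0.13138182, -0.11701863, -0.14739244]), 'moment': array([ 0.0215876 , -0.00147105,  0.02334074]), 'grip_width': 0.08700576414515893}
```

View pics/top0.png

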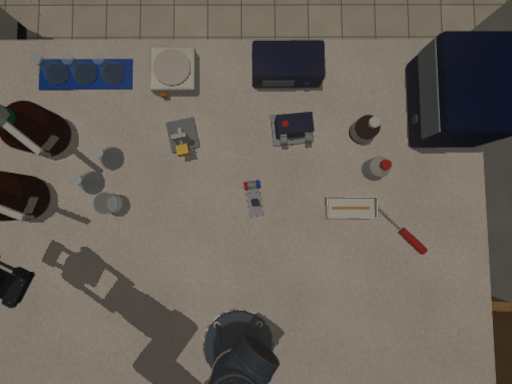

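View pics/side0.png

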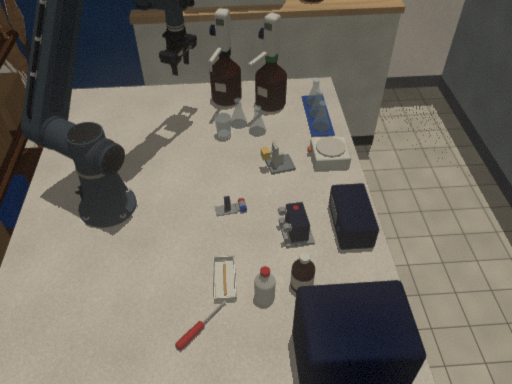

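View pics/wrist0.png

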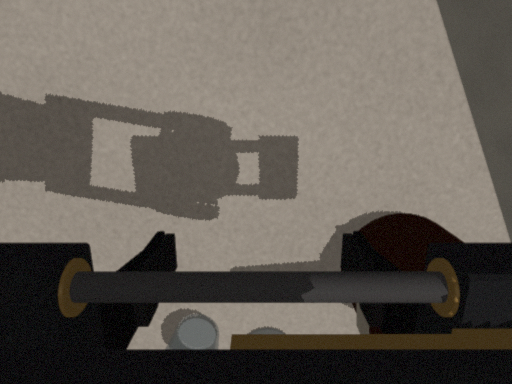

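The top view has the flap at about (254,197) with the knuckle up at (252,185), red on the left. The jamb is at (295,128), the wax stand at (182,138) with its yellow block at (182,150), and the tray at (351,208). Next step: rough measurements.

```bash
cat > geo.py <<'E'
import numpy as np,cv2
from scipy.spatial.transform import Rotation as R
def load(t): return np.load(f'pics/{t}.npy',allow_pickle=True).item()
def ray(c,uv):
    uv=np.atleast_2d(uv).astype(float)
    d=np.c_[(uv[:,0]-c['cx'])/c['fx'],(uv[:,1]-c['cy'])/c['fy'],np.ones(len(uv))]
    return c['position'],R.from_quat(c['attitude']).apply(d)
def plane(c,uv,z):
    p,d=ray(c,uv); return p+d*((z-p[2])/d[:,2])[:,None]
def proj(c,X):
    q=R.from_quat(c['attitude']).inv().apply(np.atleast_2d(X)-c['position'])
    return np.c_[q[:,0]/q[:,2]*c['fx']+c['cx'],q[:,1]/q[:,2]*c['fy']+c['cy']]
def tri(obs):
    A=np.zeros((3,3));b=np.zeros(3)
    rs=[]
    for c,uv in obs:
        p,d=ray(c,uv);d=d[0]/np.linalg.norm(d[0]);M=np.eye(3)-np.outer(d,d);A+=M;b+=M@p;rs.append((p,M))
    x=np.linalg.solve(A,b); return x,[float(np.linalg.norm(M@(x-p))) for p,M in rs]
def masks(im):
    h=cv2.cvtColor(im,cv2.COLOR_RGB2HSV);H,S,V=[h[...,i].astype(int) for i in range(3)]
    return dict(red=((H<8)|(H>172))&(S>130)&(V>70),blue=(H>105)&(H<130)&(S>130)&(V>90),yellow=(H>18)&(H<32)&(S>130)&(V>120))
def blobs(m,amin=8):
    n,l,s,ce=cv2.connectedComponentsWithStats(m.astype(np.uint8)); return [(int(s[i,4]),ce[i].round(1).tolist(),s[i,:4].tolist()) for i in range(1,n) if s[i,4]>=amin]
E
python3 - <<'E'
from geo import *
c=load('top0')
for k,m in masks(c['pixels']).items():print(k,blobs(m))
s=load('side0')
for k,m in masks(s['pixels']).items():print('side',k,blobs(m))
print(plane(c,[[254,203],[252,185],[182,150],[182,138],[296,139]],0.03).round(3))
w=load('wrist0');o=R.from_quat([2.26405022e-01,9.74032898e-01,-7.6e-4,-3.2e-4])
print(o.as_matrix().round(3),o.inv().apply(w['position']-[.2753,.5605,.2218]),(o.inv()*R.from_quat(w['attitude'])).as_matrix().round(3))
b=cv2.resize(c['pixels'][95:225,150:330,::-1],None,fx=4.4,fy=4.4,interpolation=cv2.INTER_CUBIC);cv2.imwrite('pics/topcrop.png',b)
E
```

```text
red [(37, [285.0, 123.0], [282, 120, 7, 7]), (80, [385.6, 164.1], [381, 160, 10, 10]), (24, [245.5, 185.5], [244, 182, 4, 8]), (245, [412.9, 241.0], [399, 228, 28, 26])]
blue [(919, [91.8, 78.0], [39, 59, 93, 30]), (17, [56.9, 60.5], [51, 60, 11, 3]), (19, [257.4, 183.5], [256, 181, 4, 6])]
yellow [(109, [181.7, 149.1], [176, 144, 13, 11])]
side red [(21, [295.4, 207.3], [293, 206, 6, 4]), (62, [264.8, 270.5], [261, 267, 9, 8]), (250, [189.3, 334.9], [176, 322, 28, 27])]
side blue [(193, [314.6, 121.5], [303, 97, 30, 38])]
side yellow [(30, [265.0, 150.3], [262, 148, 7, 6])]
[[ 0.436 -0.053  0.03 ]
 [ 0.492 -0.047  0.03 ]
 [ 0.604  0.171  0.03 ]
 [ 0.642  0.171  0.03 ]
 [ 0.636 -0.187  0.03 ]]
[[-0.897  0.441 -0.001]
 [ 0.441  0.897 -0.001]
 [ 0.    -0.002 -1.   ]] [ 0.07725473  0.00033845 -0.16200876] [[-0.    -0.961 -0.278]
 [ 1.     0.    -0.002]
 [ 0.002 -0.278  0.961]]
```

View pics/topcrop.png

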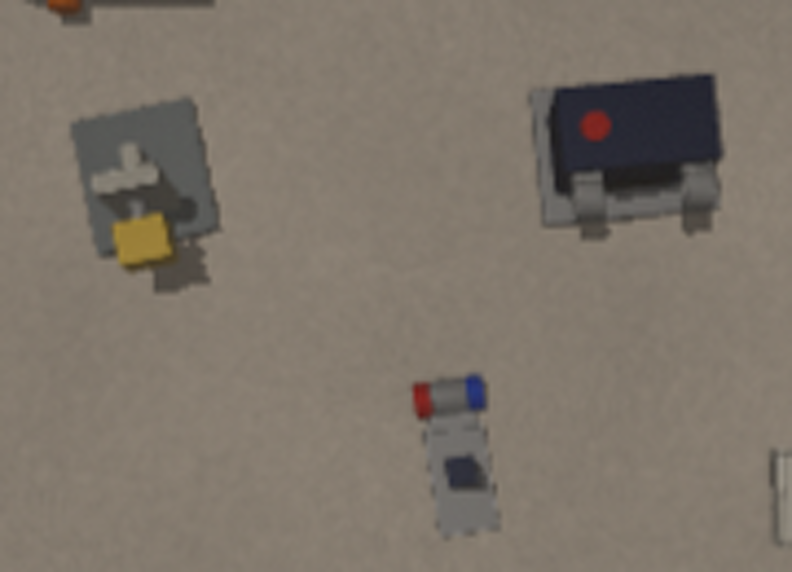

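```bash
cat > plan.py <<'E'
import numpy as np
from scipy.spatial.transform import Rotation as R
from rig import robot
def down(psi):
    a=np.radians(psi);x=[np.cos(a),np.sin(a),0];return R.from_matrix(np.c_[x,[np.sin(a),-np.cos(a),0],[0,0,-1]])
def row(pos,psi,ob=None):
    o=ob or robot.get_obs();r=R.from_quat(o['tool_rot'])
    t=r.inv().apply(np.array(pos)-o['position'])*1000
    v=(r.inv()*down(psi)).as_rotvec(degrees=True)
    print('row',t.round(1).tolist(),v.round(2).tolist(),'t',round(o['time'],2),'q6',round(np.degrees(o['q'][5]),1));return t,v
E
python3 -c "
from plan import *
row([.436,-.053,.22],98)"
```

```text
row [-414.8, -479.7, 2.5] [-0.09, 0.03, 55.83] t 0.15 q6 -10.2
```

Call:
carry_out(
  series=[
    [-50,-58,0,0,0,7,0.2],
    [-100,-116,0,0,0,14,0.2],
    [-150,-174,0,0,0,21,0.2],
    [-200,-231,0,0,0,28,0.2],
    [-250,-290,0,0,0,35,0.2],
    [-300,-347,0,0,0,42,0.2],
    [-350,-405,0,0,0,49,0.2],
    [-415,-480,0,0,0,56,0.2],
  ],
)

```text
time: 1.15
position: [0.4021, 0.0752, 0.2225]
tool_rot: [0.659, 0.752, -0.001, 0.0]
ft_force: [1.1, -0.3, -0.6]
grip_width: 0.0525
```

Run:
```python
from plan import *
from snap import *
row([.436,-.053,.22],98)
```

```text
row [-131.5, 16.6, 2.6] [-0.02, 0.07, -0.4] t 1.15 q6 -12.6
```

Call:
carry_out(
  series=[
    [-60,8,0,0,0,0,0.1],
    [-110,14,0,0,0,0,0.1],
    [-131,17,0,0,0,0,0.1],
    [-131,17,0,0,0,0,0.1],
    [-131,17,0,0,0,0,0.1],
    [-131,17,0,0,0,0,0.1],
  ],
)

```text
time: 1.9
position: [0.4356, -0.0511, 0.2225]
tool_rot: [0.658, 0.753, -0.001, -0.0]
ft_force: [-0.1, -0.3, 0.1]
grip_width: 0.048
```

Run:
```python
from snap import *
c=snap('wrist','w1');print(robot.get_obs()['position'],robot.get_obs()['grip_width'],c['position'])
```

```text
[ 0.43578389 -0.05118188  0.2226054 ] 0.04766454583040884 [0.42494456 0.0254783  0.38462412]
```

View pics/w1.png

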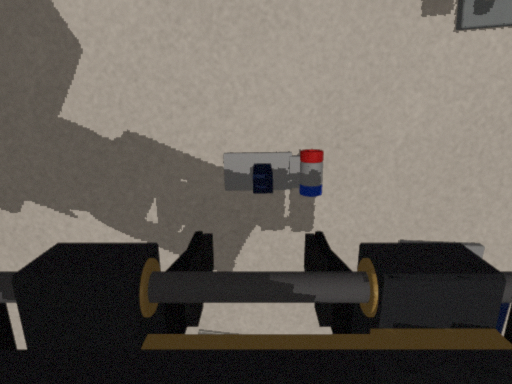

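Run:
```python
from geo import *
c=load('w1');im=c['pixels'];cv2.imwrite('pics/w1c.png',cv2.resize(im[135:210,210:340,::-1],None,fx=6,fy=6,interpolation=cv2.INTER_NEAREST))
```

```text
(no output)
```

View pics/w1c.png

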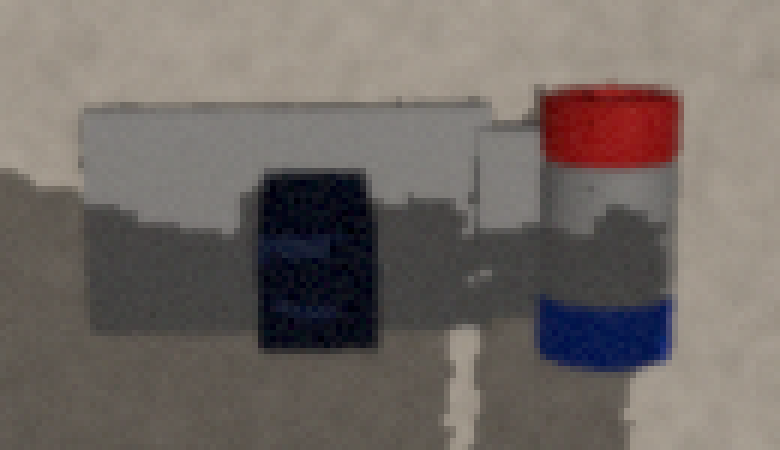

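Run:
```python
from geo import *
c=load('w1')
g=lambda a:np.array(a)/6+[210,135]-.0
P=plane(c,g([[82,107],[90,333],[490,101]]),.006);print(P)
d=P[2]-P[0];e=P[1]-P[0];print(np.linalg.norm(d),np.linalg.norm(e),np.degrees(np.arctan2(d[1],d[0])),np.degrees(np.arctan2(e[1],e[0])))
T=plane(c,g([[259,352],[378,346]]),.063);print(T,np.linalg.norm(T[1]-T[0]));f=T[1]-T[0];print(np.degrees(np.arctan2(f[1],f[0])))
u=d/np.linalg.norm(d);v=np.array([-u[1],u[0],0])
print('post from top', T.mean(0)+v*.010)
print('post from plate',P[0]+u*.044-v*.022)
m=masks(c['pixels'])
for k in('red','blue'):
    print(k,blobs(m[k]))
B=blobs(m['red'])[0][1],blobs(m['blue'],20)[0][1]
```

```text
[[ 0.3929249  -0.03832235  0.006     ]
 [ 0.39909725 -0.08197332  0.006     ]
 [ 0.46883603 -0.02690566  0.006     ]]
0.07676483141760747 0.04408520088143753 8.552919672931797 -81.95160426157396
[[ 0.43106169 -0.06527668  0.063     ]
 [ 0.45042737 -0.06160842  0.063     ]] 0.019710041661691085
10.725923115524694
post from top [ 0.4392573  -0.05355376  0.063     ]
post from plate [ 0.43970748 -0.05353388  0.006     ]
red [(279, [311.2, 155.8], [300, 149, 23, 14])]
blue []Traceback (most recent call last):
  File "<stdin>", line 13, in <module>
IndexError: list index out of range
```

```bash
python3 -c "
from plan import *
row([.4395,-.0535,.12],98.4)"
```

```text
row [-2.7, 3.5, 102.6] [-0.04, 0.05, -0.69] t 1.95 q6 -29.0
```

Call:
carry_out(
  series=[
    [-3,3,50,0,0,-0.7,0.1],
    [-3,3,102,0,0,-0.7,0.1],
    [-3,3.5,102.6,0,0,-0.7,0.1],
    [-3,3.5,102.6,0,0,-0.7,0.1],
  ],
)

```text
time: 2.45
position: [0.4404, -0.0536, 0.1211]
tool_rot: [0.653, 0.757, -0.0, 0.001]
ft_force: [-0.4, 0.8, -0.1]
grip_width: 0.0476
```

Run:
```python
from snap import *
from plan import row
c=snap('wrist','w2')
cv2.imwrite('pics/w2c.png',cv2.resize(c['pixels'][120:280,190:400,::-1],None,fx=3.7,fy=3.7,interpolation=cv2.INTER_NEAREST))
row([.4395,-.0535,.03],98.4)
```

```text
row [0.8, -1.5, 91.7] [0.13, 0.15, 0.05] t 2.5 q6 -29.8
```

View pics/w2c.png

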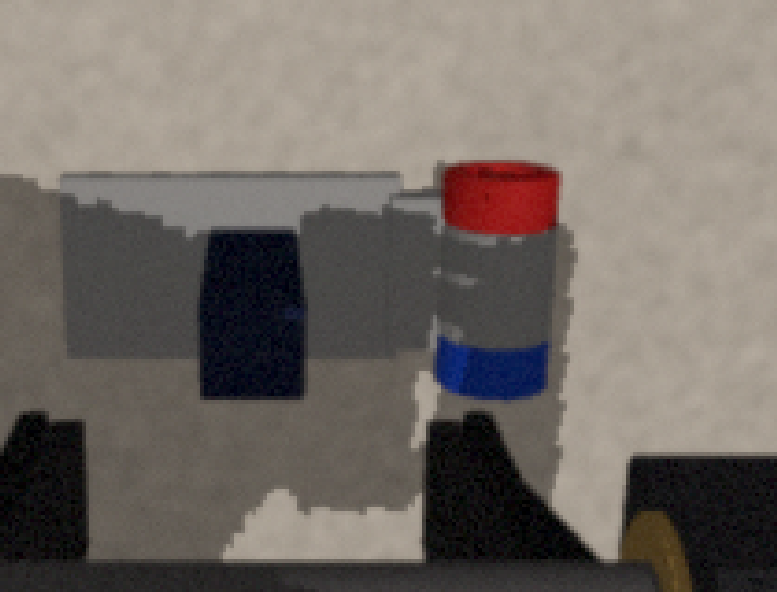

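Run:
```python
from geo import *
a=load('w1');b=load('w2')
g=lambda p:np.array(p)/3.7+[190,120]
h=lambda p:np.array(p)/6+[210,135]
for p,q in [([259,352],[201,398]),([378,346],[304,399]),([82,107],[61,174]),([490,101],[400,174]),([90,333],[69,358])]:
    print(tri([(a,h(p)),(b,g(q))]))
P=plane(b,g([[61,174],[400,174],[69,358]]),.006);print(P);d=P[1]-P[0];print(np.degrees(np.arctan2(d[1],d[0])))
u=d/np.linalg.norm(d);v=np.array([-u[1],u[0],0]);print(P[0]+u*.044-v*.022)
T=plane(b,g([[201,398],[304,399]]),.063);print(T.mean(0)+v*.01)
```

```text
(array([ 0.43121033, -0.06699775,  0.05690839]), [3.283345375807354e-05, 3.2833453758132714e-05])
(array([ 0.4502212 , -0.06090636,  0.06559326]), [7.109667422673038e-07, 7.109667422746773e-07])
(array([ 0.3925857 , -0.03916256,  0.00129951]), [7.55518312089362e-05, 7.555183120898669e-05])
(array([ 0.46862837, -0.02652905,  0.00836708]), [8.287226012533614e-05, 8.287226012537696e-05])
(array([ 0.39908787, -0.08308004,  0.00242059]), [0.0002517699157518372, 0.00025176991575184864])
[[ 0.39324052 -0.03817392  0.006     ]
 [ 0.46904229 -0.02690588  0.006     ]
 [ 0.3996935  -0.08181833  0.006     ]]
8.455189259347643
[ 0.43999708 -0.05346523  0.006     ]
[ 0.43935333 -0.05335054  0.063     ]
```

Triangulated heights are about 61 mm for the post top and 4 mm for the plate, which agrees with the text. The post is at (0.4397, -0.0534), yaw 8.4°. I'll descend and grip.

Call:
carry_out(
  series=[
    [1,-1,45,0.1,0.1,0,0.1],
    [1,-1,80,0.1,0.1,0,0.1],
    [1,-1,91.7,0.1,0.1,0,0.1],
    [1,-1,91.7,0.1,0.1,0,0.1],
    [1,-1,91.7,0.1,0.1,0,-1],
    [1,-1,91.7,0.1,0.1,0,-1],
    [1,-1,91.7,0.1,0.1,0,-1],
    [1,-1,91.7,0.1,0.1,0,-1],
  ],
  force=40,
)

```text
time: 3.5
position: [0.4402, -0.0533, 0.0304]
tool_rot: [0.653, 0.757, 0.0, 0.001]
ft_force: [-0.2, -0.3, 4.2]
grip_width: 0.0199
```

Run:
```python
from snap import *
from plan import row
c=snap('wrist','w3')
o=robot.get_obs();print(o['position'],o['grip_width'],o['ft_force'])
row([.4395,-.0535,.15],98.4)
```

```text
[ 0.4401672  -0.05331913  0.03040455] 0.019603194343633737 [-0.61191049 -0.56072093  5.88941107]
row [-0.2, -0.6, -119.6] [0.06, 0.07, 0.05] t 3.55 q6 -29.8
```

View pics/w3.png

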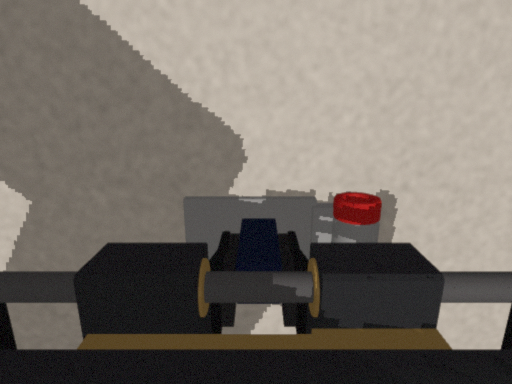

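Call:
carry_out(
  series=[
    [0,0,-20,0,0,0,-1],
    [0,0,-60,0,0,0,-1],
    [0,0,-110,0,0,0,-1],
    [0,0,-165,0,0,0,-1],
    [0,0,-220,0,0,0,-1],
    [0,0,-220,0,0,0,-1],
    [0,0,-220,0,0,0,-1],
  ],
)

```text
time: 4.42
position: [0.4387, -0.0527, 0.2495]
tool_rot: [0.653, 0.757, -0.0, -0.0]
ft_force: [-0.3, 0.2, -1.8]
grip_width: 0.0196
```

Run:
```python
from snap import *
from plan import row
c=snap('wrist','w4')
o=robot.get_obs();print(o['position'],o['grip_width'],o['ft_force'])
row([.53,.15,.25],98.4)
```

```text
[ 0.43825997 -0.05251773  0.24876815] 0.019676360103932547 [-0.13891151 -0.10535834 -1.09373983]
row [186.8, 120.5, -1.4] [-0.15, -0.05, 0.05] t 4.47 q6 -29.8
```

View pics/w4.png

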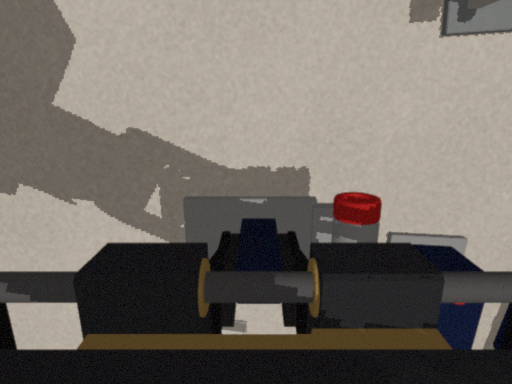

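Run:
```python
from geo import *
c=load('top0');s=load('side0')
print(plane(c,[181.7,149.1],.093),tri([(c,[181.7,149.1]),(s,[265,150.3])]))
from plan import row
row([.52,.22,.25],20); row([.52,.22,.25],10)
```

```text
[[0.59583402 0.16068993 0.093     ]] (array([0.59579619, 0.16125441, 0.08957597]), [0.0006048472647704834, 0.0006048472647704448])
row [257.6, 120.9, -1.3] [-0.16, 0.06, 78.45] t 4.47 q6 -29.8
row [257.6, 120.9, -1.3] [-0.16, 0.08, 88.45] t 4.47 q6 -29.8
```

Call:
carry_out(
  series=[
    [32,15,0,0,0,10,-1],
    [64,30,0,0,0,20,-1],
    [96,45,0,0,0,30,-1],
    [128,60,0,0,0,40,-1],
    [160,75,0,0,0,50,-1],
    [192,90,0,0,0,60,-1],
    [215,100,0,0,0,70,-1],
    [235,102,0,0,0,80,-1],
  ],
)

```text
time: 5.48
position: [0.5037, 0.1958, 0.2457]
tool_rot: [0.987, 0.158, -0.004, -0.001]
ft_force: [0.0, -0.5, -1.8]
grip_width: 0.0195
```

Call:
carry_out(
  series=[
    [0,0,0,0,0,9,-1],
    [0,0,0,0,0,9,-1],
    [0,0,0,0,0,9,-1],
    [0,0,0,0,0,9,-1],
  ],
)

```text
time: 5.98
position: [0.5035, 0.1954, 0.2452]
tool_rot: [0.997, 0.08, -0.005, -0.0]
ft_force: [-0.2, -0.7, -2.0]
grip_width: 0.0196
```

Run:
```python
from snap import *
from plan import row
c=snap('wrist','w5')
o=robot.get_obs();print(o['position'],o['grip_width'],o['ft_force'])
row([.50,.20,.25],10)
```

```text
[0.50365664 0.19543904 0.24545088] 0.01994675608080843 [ 0.88090488 -0.61359173 -2.07803016]
row [-2.9, -5.1, -4.5] [-0.06, 0.49, -0.83] t 6.03 q6 90.1
```

View pics/w5.png

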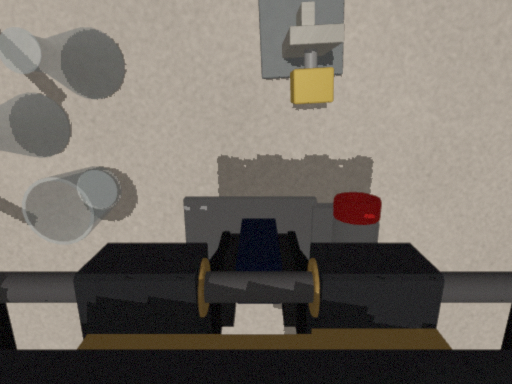

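Run:
```python
from geo import *
c=load('w5');cv2.imwrite('pics/w5c.png',cv2.resize(c['pixels'][0:120,245:360,::-1],None,fx=5,fy=5,interpolation=cv2.INTER_NEAREST))
```

```text
(no output)
```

View pics/w5c.png

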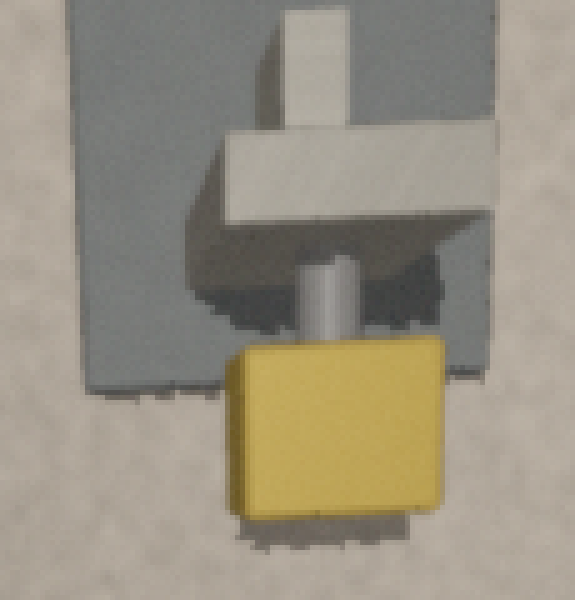

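Run:
```python
from geo import *
c=load('w5');g=lambda p:np.array(p)/5+[245,0]-.0
F=plane(c,g([[247,519],[441,508]]),.093);Rr=plane(c,g([[247,348],[443,337]]),.093)
B=plane(c,g([[88,391],[486,375]]),.012);L=plane(c,g([[75,20],[496,20]]),.012)
U=plane(c,g([[226,222],[493,210],[226,133],[496,122]]),.110)
for n,A in(('F',F),('R',Rr),('B',B),('U',U[:2]),('U2',U[2:])):
    e=A[0]-A[1];print(n,A.mean(0).round(4),np.linalg.norm(e).round(4),'yaw',np.degrees(np.arctan2(e[1],e[0])).round(2)-90)
for a,b in((B[0],L[0]),(B[1],L[1]),(F.mean(0),Rr.mean(0)),(F.mean(0),U[:2].mean(0))):
    e=b-a;print(np.degrees(np.arctan2(e[1],e[0])).round(2),np.linalg.norm(e[:2]))
# two-view height using top0
t=load('top0');print(proj(t,[F.mean(0),Rr.mean(0)]))
```

```text
F [0.5813 0.1583 0.093 ] 0.0348 yaw 12.299999999999997
R [0.6095 0.164  0.093 ] 0.0342 yaw 12.180000000000007
B [0.6069 0.1635 0.012 ] 0.088 yaw 11.340000000000003
U [0.6271 0.1681 0.11  ] 0.0432 yaw 11.530000000000001
U2 [0.6398 0.1706 0.11  ] 0.0431 yaw 11.280000000000001
11.5 0.07324169948307743
11.57 0.06990480836888342
11.54 0.028793928804112634
12.1 0.04680924893778982
[[182.48801664 153.9507552 ]
 [180.59480087 144.52995853]]
```

```bash
python3 -c "
from plan import *
row([.5062,.1989,.0924],11.6)"
```

```text
row [4.4, -2.9, 153.0] [-0.07, 0.49, -2.43] t 6.03 q6 90.1
```

Call:
carry_out(
  series=[
    [4,-3,40,-0.1,0.5,-2.4,-1],
    [4,-3,80,-0.1,0.5,-2.4,-1],
    [4,-3,120,-0.1,0.5,-2.4,-1],
    [4,-3,150,-0.1,0.5,-2.4,-1],
    [4,-3,150,-0.1,0.5,-2.4,-1],
    [4,-3,150,-0.1,0.5,-2.4,-1],
  ],
  force=55,
)

```text
time: 6.78
position: [0.5069, 0.199, 0.0965]
tool_rot: [0.995, 0.101, 0.001, 0.0]
ft_force: [-0.3, -0.1, -1.0]
grip_width: 0.0191
```

Run:
```python
from snap import *
from plan import row
c=snap('wrist','w6')
o=robot.get_obs();print(o['position'],o['grip_width'],o['ft_force'])
row([.5454,.2069,.0924],11.6)
```

```text
[0.50725712 0.19916152 0.0968944 ] 0.020197815850062247 [ 0.07630377  0.75619418 -1.60321552]
row [38.9, 0.1, 4.6] [0.04, -0.2, -0.03] t 6.83 q6 88.2
```

View pics/w6.png

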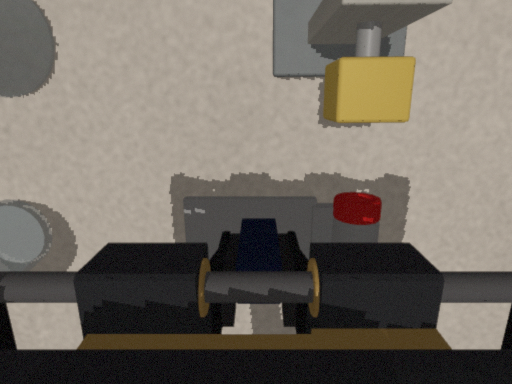

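Run:
```python
from geo import *
c=load('w6');im=c['pixels'];m=masks(im)
cv2.imwrite('pics/w6c.png',cv2.resize(im[40:235,300:430,::-1],None,fx=3,fy=3,interpolation=cv2.INTER_NEAREST))
print(blobs(m['yellow']),blobs(m['red']))
w5=load('w5')
print(proj(c,[[.5813,.1583,.093]]))
u=np.array([.9796,.2011,0]);v=np.array([-.2011,.9796,0])
tcp=np.array([.50725,.19916,.0969])
red=tcp+25e-3*u-.055*v;red[2]+=-.0304+.013
print(red, proj(c,[red,red+[0,0,.013],red-.013*v,red+.013*v]))
```

```text
[(4852, [373.8, 88.9], [336, 57, 79, 66]), (51, [316.5, 282.5], [315, 271, 4, 21])] [(1373, [356.8, 208.0], [333, 192, 49, 33])]
[[373.52754073 122.75884457]]
[0.5428005 0.1503095 0.0795   ] [[358.92648113 193.7051391 ]
 [366.1905011  200.49117336]
 [382.40502433 193.67736252]
 [335.44392481 193.73292043]]
```

View pics/w6c.png

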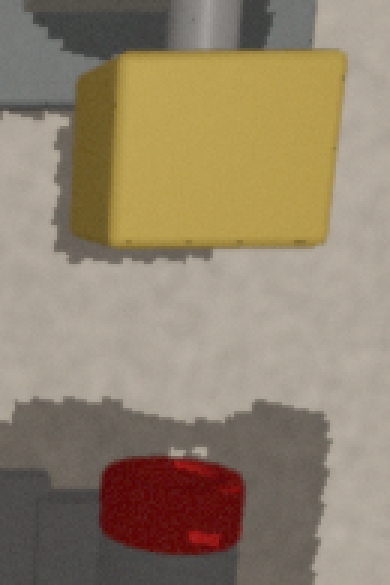

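Predicted and observed pixels agree within 2 px (wax front edge at 373,122, red end spanning 333–381). I'll press the red end in.

Call:
carry_out(
  series=[
    [10,0,4.5,0,-0.2,0,-1],
    [20,0,4.5,0,-0.2,0,-1],
    [30,0,4.5,0,-0.2,0,-1],
    [38,0,4.5,0,-0.2,0,-1],
    [43,0,4.5,0,-0.2,0,-1],
    [47,0,4.5,0,-0.2,0,-1],
    [48,0,4.5,0,-0.2,0,-1],
    [48,0,4.5,0,-0.2,0,-1],
  ],
)

```text
time: 7.82
position: [0.5531, 0.2086, 0.0923]
tool_rot: [0.995, 0.101, -0.001, 0.0]
ft_force: [-2.9, -0.8, -1.5]
grip_width: 0.0194
```

Run:
```python
from snap import *
from plan import row
c=snap('wrist','w7')
o=robot.get_obs();print(o['position'],o['grip_width'],o['ft_force'],o['moment'])
row([.5454,.2069,.0924],11.6)
```

```text
[0.55315703 0.20864393 0.09227837] 0.01953580475287753 [-2.55953039 -0.49323483 -0.84708213] [-0.13156793  0.64287514 -0.17408804]
row [-7.9, 0.2, -0.1] [0.03, 0.13, -0.03] t 7.88 q6 88.3
```

View pics/w7.png

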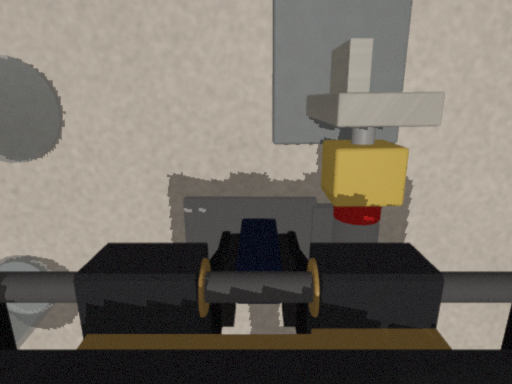

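Call:
carry_out(
  series=[
    [3,0,0,0,0,0,-1],
    [6,0,0,0,0,0,-1],
    [6,0,0,0,0,0,-1],
    [6,0,0,0,0,0,-1],
    [6,0,0,0,0,0,-1],
    [6,0,0,0,0,0,-1],
  ],
)

```text
time: 8.62
position: [0.558, 0.2098, 0.0922]
tool_rot: [0.995, 0.101, -0.002, 0.0]
ft_force: [-5.4, -0.8, 0.6]
grip_width: 0.0194
```

Run:
```python
from snap import *
from plan import row
c=snap('wrist','w8')
cv2.imwrite('pics/w8c.png',cv2.resize(c['pixels'][60:260,180:430,::-1],None,fx=3,fy=3,interpolation=cv2.INTER_NEAREST))
o=robot.get_obs();print(o['position'],o['grip_width'],o['ft_force'],o['moment'])
row([.5454,.2069,.0924],11.6)
```

```text
[0.55801062 0.20977776 0.0921543 ] 0.019327922478035185 [-3.493836   -0.9246949   1.64842639] [-0.33685656  1.10435789 -0.25541605]
row [-12.9, 0.3, -0.2] [0.02, 0.26, -0.04] t 8.68 q6 88.4
```

View pics/w8c.png

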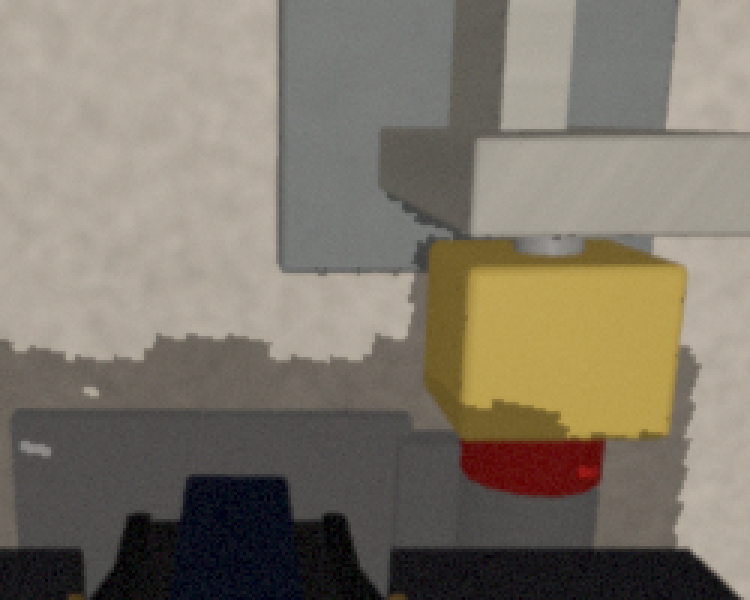

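Run:
```python
from geo import *
c=load('w8');g=lambda p:np.array(p)/3+[180,60]
u=np.array([.9796,.2011,0])
F=plane(c,g([[465,440],[668,436]]),.093);U=plane(c,g([[475,236],[740,234]]),.110);Rr=plane(c,g([[470,265],[684,265]]),.093)
print(F.mean(0),U.mean(0),(U.mean(0)-F.mean(0))@u,(U.mean(0)-Rr.mean(0))@u)
```

```text
[0.59251192 0.16079723 0.093     ] [0.62699535 0.17080397 0.11      ] 0.03579232326201805 0.006748832776504839
```

Call:
carry_out(
  series=[
    [-20,0,0,0,0,0,-1],
    [-55,0,-10,0,0,0,-1],
    [-70,0,-50,0,0,0,-1],
    [-80,0,-90,0,0,-10,-1],
    [-80,15,-100,0,0,-20,-1],
    [-80,30,-100,0,0,-30,-1],
    [-80,45,-100,0,0,-40,-1],
    [-80,60,-100,0,0,-50,-1],
  ],
)

```text
time: 9.68
position: [0.4949, 0.1347, 0.1934]
tool_rot: [0.858, 0.514, 0.001, 0.001]
ft_force: [0.1, 0.1, -2.3]
grip_width: 0.0196
```

Run:
```python
from plan import row
row([.50,.11,.19],90)
row([.50,.11,.19],150)
```

```text
row [-19.4, 16.1, 3.4] [0.14, 0.03, -28.08] t 9.68 q6 30.9
row [-19.4, 16.1, 3.4] [0.11, 0.1, -88.08] t 9.68 q6 30.9
```

Call:
carry_out(
  series=[
    [-5,5,0,0,0,-10,-1],
    [-10,10,0,0,0,-20,-1],
    [-15,15,0,0,0,-30,-1],
    [-20,20,0,0,0,-40,-1],
    [-24,25,0,0,0,-50,-1],
    [-24,30,0,0,0,-60,-1],
    [-24,30,0,0,0,-70,-1],
    [-24,30,0,0,0,-80,-1],
  ],
)

```text
time: 10.68
position: [0.5128, 0.0991, 0.194]
tool_rot: [0.323, 0.946, 0.001, 0.004]
ft_force: [0.3, 0.2, -1.0]
grip_width: 0.02
```

Run:
```python
from plan import row
row([.515,.0884,.16],191.6)
```

```text
row [-8.0, -7.3, 34.1] [0.03, 0.49, -49.32] t 10.68 q6 -53.5
```

Call:
carry_out(
  series=[
    [-2,-2,0,0,0.2,-10,-1],
    [-4,-4,10,0,0.4,-20,-1],
    [-6,-6,20,0,0.5,-30,-1],
    [-8,-7,30,0,0.5,-40,-1],
    [-8,-7,34,0,0.5,-49.3,-1],
    [-8,-7,34,0,0.5,-49.3,-1],
    [-8,-7,34,0,0.5,-49.3,-1],
  ],
)

```text
time: 11.55
position: [0.5165, 0.0885, 0.1605]
tool_rot: [-0.1, 0.995, 0.0, 0.001]
ft_force: [-0.2, -0.2, -2.0]
grip_width: 0.0194
```

Run:
```python
from snap import *
from plan import row
c=snap('wrist','w9')
o=robot.get_obs();print(o['position'],o['grip_width'],o['ft_force'])
row([.5284,.0911,.0924],191.6)
```

```text
[0.5162084  0.08858282 0.16053945] 0.019743810641138258 [ 0.10009386 -0.48007001 -1.61765444]
row [-12.3, 0.0, 68.2] [-0.01, 0.14, -0.12] t 11.6 q6 -104.0
```

View pics/w9.png

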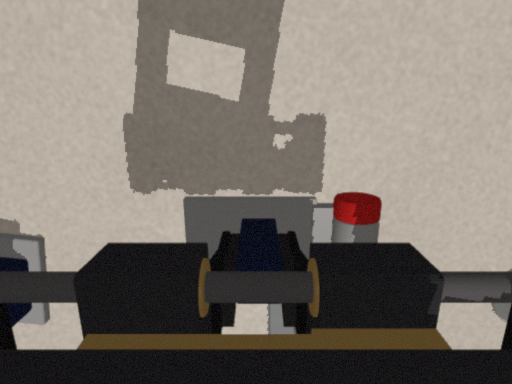

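Call:
carry_out(
  series=[
    [-12,0,30,0,0.1,0,-1],
    [-12,0,60,0,0.1,0,-1],
    [-12,0,68,0,0.1,0,-1],
    [-12,0,68,0,0.1,0,-1],
    [-12,0,68,0,0.1,0,-1],
  ],
)

```text
time: 12.22
position: [0.5291, 0.091, 0.0937]
tool_rot: [-0.1, 0.995, -0.0, 0.002]
ft_force: [0.8, 0.1, -1.5]
grip_width: 0.0192
```

Run:
```python
from snap import *
from plan import row
c=snap('top','t9')
cv2.imwrite('pics/t9c.png',cv2.resize(c['pixels'][100:230,130:260,::-1],None,fx=4.5,fy=4.5,interpolation=cv2.INTER_CUBIC))
o=robot.get_obs();print(o['position'],o['grip_width'],o['ft_force'])
row([.5676,.0991,.0924],191.6)
```

```text
[0.52903831 0.09099033 0.09371864] 0.019716754508189608 [-0.72221854  0.40133748 -1.883437  ]
row [-39.4, 0.3, 1.4] [-0.04, 0.18, -0.12] t 12.28 q6 -103.7
```

View pics/t9c.png

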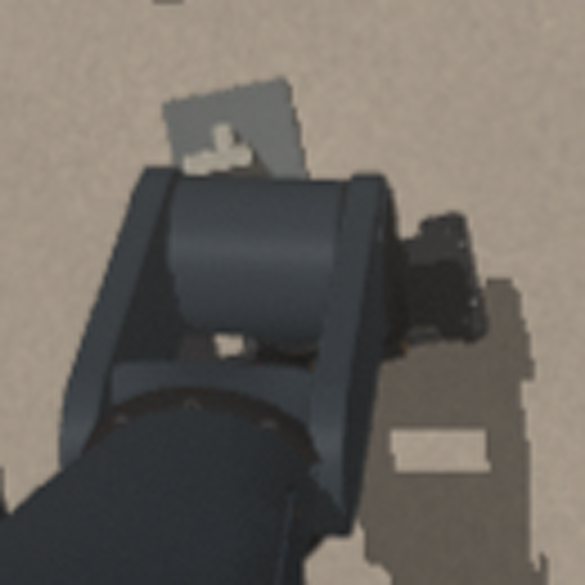

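The arm hides the knuckle from above, so I'll press on the measured geometry and check with the force and the side view.

Call:
carry_out(
  series=[
    [-10,0,1,0,0.1,0,-1],
    [-20,0,1,0,0.1,0,-1],
    [-30,0,1,0,0.1,0,-1],
    [-38,0,1,0,0.1,0,-1],
    [-44,0,1,0,0.1,0,-1],
    [-49,0,1,0,0.1,0,-1],
    [-52,0,1,0,0.1,0,-1],
    [-52,0,1,0,0.1,0,-1],
  ],
)

```text
time: 13.28
position: [0.5784, 0.1011, 0.0925]
tool_rot: [-0.1, 0.995, -0.0, -0.001]
ft_force: [-3.9, -1.3, 0.3]
grip_width: 0.0196
```

Run:
```python
from snap import *
from plan import row
c=snap('side','s9')
cv2.imwrite('pics/s9c.png',cv2.resize(c['pixels'][100:200,200:330,::-1],None,fx=6,fy=6,interpolation=cv2.INTER_CUBIC))
for i in range(3):
    o=robot.get_obs();print(o['position'],o['grip_width'],o['ft_force'],o['moment'])
row([.5676,.0991,.0924],191.6)
```

```text
[0.5783238  0.10109715 0.0924911 ] 0.019710463248375585 [-5.09046156 -2.53519046 -0.02813374] [-0.27556907  0.91309746  0.24389855]
[0.5783238  0.10109715 0.0924911 ] 0.019710463248375585 [-5.09046156 -2.53519046 -0.02813374] [-0.27556907  0.91309746  0.24389855]
[0.5783238  0.10109715 0.0924911 ] 0.019710463248375585 [-5.09046156 -2.53519046 -0.02813374] [-0.27556907  0.91309746  0.24389855]
row [10.9, 0.2, 0.1] [-0.03, -0.13, -0.09] t 13.32 q6 -102.4
```

View pics/s9c.png

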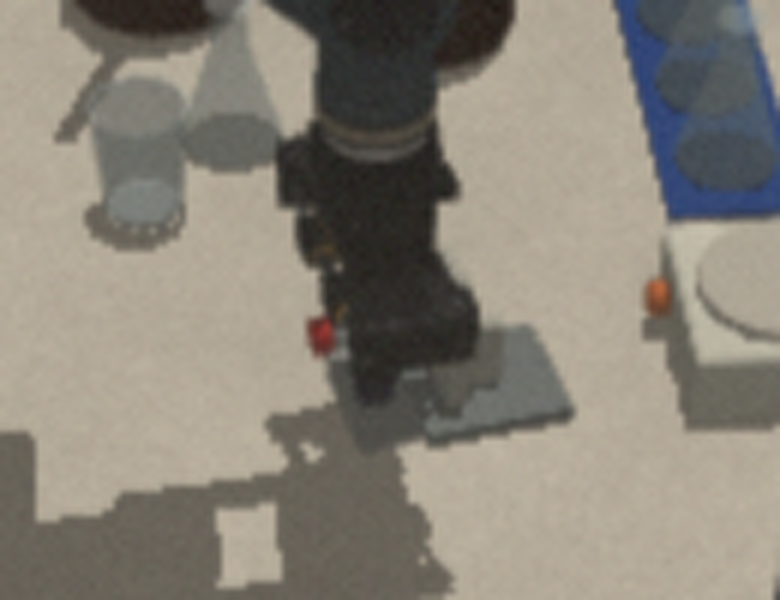

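Force of about 4–5 N and 10.9 mm past nominal contact both put the wax at about 9 mm. I'll hold briefly with a bit more push, then retreat.

Call:
carry_out(
  series=[
    [-1.5,0,0,0,0,0,-1],
    [-1.5,0,0,0,0,0,-1],
    [-1.5,0,0,0,0,0,-1],
  ],
)

```text
time: 13.7
position: [0.5782, 0.1012, 0.0922]
tool_rot: [-0.101, 0.995, -0.0, -0.003]
ft_force: [-4.8, -2.8, 1.1]
grip_width: 0.0195
```

Run:
```python
from geo import *
from plan import *
o=robot.get_obs();print(o['position'],o['ft_force'])
row([.50,-.05,.20],100)
s=load('top0');cv2.imwrite('pics/jt.png',cv2.resize(s['pixels'][105:155,262:325,::-1],None,fx=10,fy=10,interpolation=cv2.INTER_CUBIC))
```

```text
[0.5781677  0.10117698 0.09224588] [-4.79662005 -2.75198525  1.06549105]
row [107.4, -132.5, -107.1] [-0.26, -0.23, 91.54] t 13.7 q6 -102.4
```

View pics/jt.png

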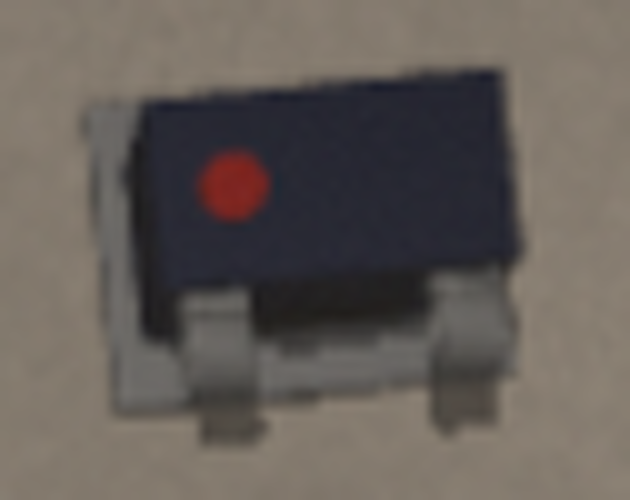

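Call:
carry_out(
  series=[
    [25,0,0,0,0,0,-1],
    [60,0,-10,0,0,5,-1],
    [80,-20,-50,0,0,15,-1],
    [90,-50,-90,0,0,25,-1],
    [90,-90,-120,0,0,35,-1],
    [90,-130,-130,0,0,45,-1],
    [90,-170,-140,0,0,55,-1],
    [90,-200,-150,0,0,65,-1],
  ],
)

```text
time: 14.7
position: [0.5327, -0.1146, 0.2438]
tool_rot: [0.453, 0.891, -0.001, 0.001]
ft_force: [0.1, 0.6, -2.1]
grip_width: 0.02
```

Run:
```python
from geo import *
from plan import *
t=load('top0');print(plane(t,[[284.2,139],[309.3,137]],.08))
row([.53,-.29,.24],95)
```

```text
[[ 0.62672734 -0.14501846  0.08      ]
 [ 0.63236061 -0.220938    0.08      ]]
row [-140.1, -105.6, 4.3] [-0.06, 0.14, 31.1] t 14.7 q6 -59.8
```

Call:
carry_out(
  series=[
    [-40,-30,0,0,0,10,-1],
    [-80,-60,0,0,0,20,-1],
    [-120,-90,0,0,0,30,-1],
    [-140,-105,0,0,0,31,-1],
    [-140,-105,0,0,0,31,-1],
    [-140,-105,0,0,0,31,-1],
  ],
)

```text
time: 15.45
position: [0.5304, -0.288, 0.2441]
tool_rot: [0.674, 0.738, -0.0, 0.0]
ft_force: [-0.2, -0.2, -1.6]
grip_width: 0.0198
```

Run:
```python
from snap import *
from plan import row
c=snap('wrist','w10')
o=robot.get_obs();print(o['position'],o['grip_width'],o['ft_force'])
row([.53,-.29,.24],95)
```

```text
[ 0.53044365 -0.28768548  0.2441576 ] 0.01913673679921094 [-0.99567363 -0.68333963 -2.60612631]
row [-2.3, -0.7, 4.2] [-0.02, 0.07, 0.22] t 15.5 q6 -44.2
```

View pics/w10.png

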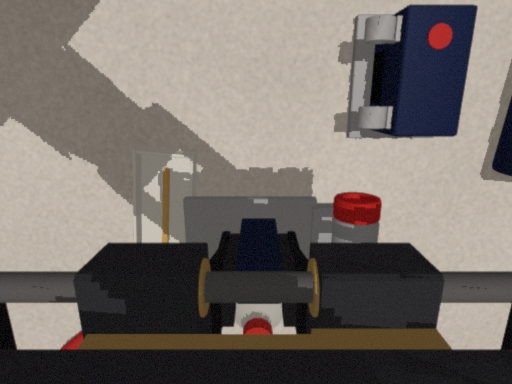

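Call:
carry_out(
  series=[
    [0,20,30,0,0,0,-1],
    [5,40,60,0,0,0,-1],
    [5,40,60,0,0,0,-1],
    [5,40,60,0,0,0,-1],
  ],
)

```text
time: 16.0
position: [0.57, -0.2783, 0.1849]
tool_rot: [0.673, 0.739, -0.001, 0.001]
ft_force: [0.2, 0.8, -1.5]
grip_width: 0.02
```

Run:
```python
from snap import *
from plan import row
c=snap('wrist','w11')
a=np.load('pics/w10.npy',allow_pickle=True).item()
cv2.imwrite('pics/w10c.png',cv2.resize(a['pixels'][0:150,335:485,::-1],None,fx=4,fy=4,interpolation=cv2.INTER_NEAREST))
cv2.imwrite('pics/w11f.png',c['pixels'][:,:,::-1])
o=robot.get_obs();print(o['position'],o['grip_width'],o['ft_force'])
```

```text
[ 0.57009037 -0.27892695  0.18543075] 0.019364814379643762 [ 0.3492178  -0.59058488 -1.11820783]
```

View pics/w10c.png

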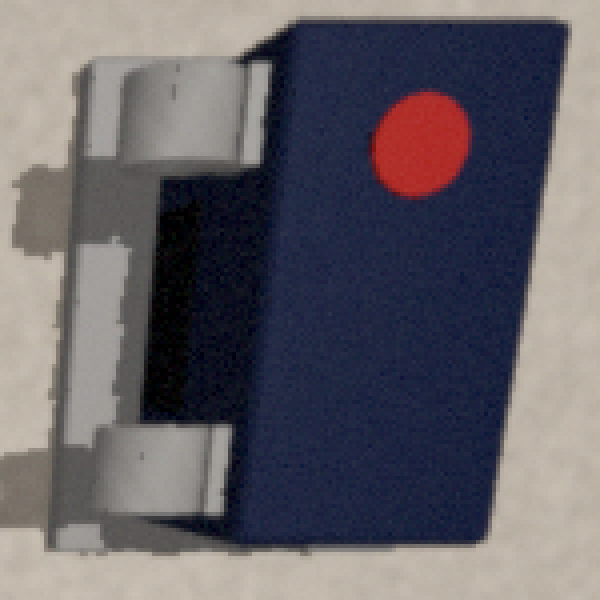

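View pics/w11.png

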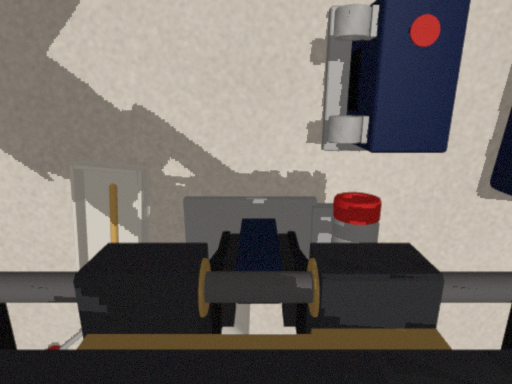

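Run:
```python
from geo import *
c=load('w11')
cv2.imwrite('pics/w11c.png',cv2.resize(c['pixels'][0:160,315:470,::-1],None,fx=4,fy=4,interpolation=cv2.INTER_NEAREST))
```

```text
(no output)
```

View pics/w11c.png

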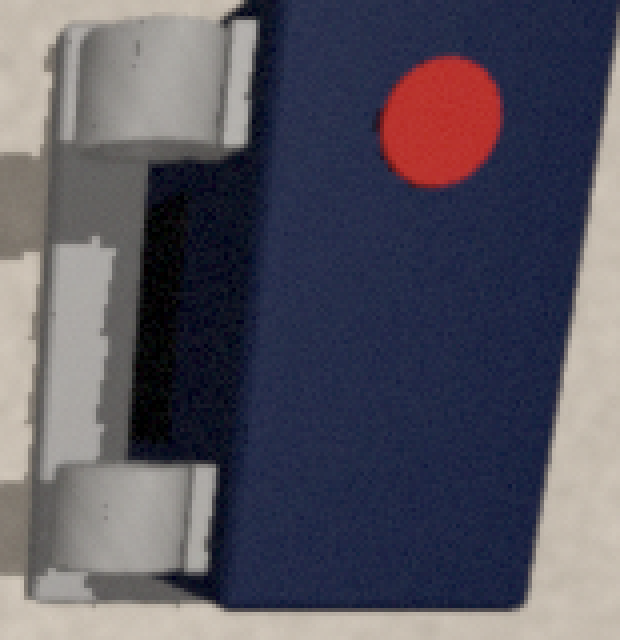

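Run:
```python
from geo import *
a=load('w10');b=load('w11')
g=lambda p:np.array(p,float)/4+[335,0]
h=lambda p:np.array(p,float)/4+[315,0]
n=lambda v:np.degrees(np.arctan2(v[1],v[0]))
for nm,p,q in[('FR',[240,541],[220,605]),('BR',[488,543],[525,607]),('dot',[422,145],[440,121]),('lowk inner @bracket',[232,426],[216,465]),('lowk outer',[224,515],[207,573]),('upk bracket inner',[261,165],[247,150])]:
    X,r=tri([(a,g(p)),(b,h(q))]);print(nm,X.round(4),r[0].round(5) if hasattr(r[0],'round') else r[0],plane(a,g(p),.092).round(4),plane(b,h(q),.092).round(4))
for c,k,L in((a,g,dict(FR=[240,541],FL=[295,22],BR=[488,543],BL=[569,24])),(b,h,dict(FR=[220,605],F2=[285,0],BR=[525,607],B2=[620,0]))):
    P={m:plane(c,k(v),.092)[0] for m,v in L.items()}
    for m in P:print(m,P[m].round(4))
    kk=list(P)
    print('front yaw',n(P[kk[1]]-P[kk[0]])-90,np.linalg.norm(P[kk[1]]-P[kk[0]]),'back',n(P[kk[3]]-P[kk[2]])-90,'side',n(P['BR']-P['FR']),np.linalg.norm(P['BR']-P['FR']))
```

```text
FR [ 0.6475 -0.2314  0.0994] 0.00041115131263376833 [[ 0.6508 -0.2322  0.092 ]] [[ 0.6497 -0.232   0.092 ]]
BR [ 0.7114 -0.2278  0.0854] 0.0002629085479430881 [[ 0.7078 -0.2275  0.092 ]] [[ 0.7074 -0.227   0.092 ]]
dot [ 0.6665 -0.1489  0.1045] 0.00013113613699743029 [[ 0.6724 -0.1464  0.092 ]] [[ 0.6719 -0.146   0.092 ]]
lowk inner @bracket [ 0.6472 -0.2069  0.0828] 0.00016643491593106884 [[ 0.6438 -0.2071  0.092 ]] [[ 0.6442 -0.2065  0.092 ]]
lowk outer [ 0.6483 -0.227   0.0857] 0.00012009016355911085 [[ 0.6459 -0.2268  0.092 ]] [[ 0.6462 -0.2263  0.092 ]]
upk bracket inner [ 0.6429 -0.1515  0.0815] 9.714900782493672e-05 [[ 0.6391 -0.1534  0.092 ]] [[ 0.6397 -0.1536  0.092 ]]
FR [ 0.6508 -0.2322  0.092 ]
FL [ 0.6404 -0.1258  0.092 ]
BR [ 0.7078 -0.2275  0.092 ]
BL [ 0.6973 -0.121   0.092 ]
front yaw 5.556861146880891 0.10696088926954193 back 5.619283436898982 side 4.726450256170815 0.05721334815527898
FR [ 0.6497 -0.232   0.092 ]
F2 [ 0.6417 -0.1302  0.092 ]
BR [ 0.7074 -0.227   0.092 ]
B2 [ 0.6978 -0.125   0.092 ]
front yaw 4.510694778610713 0.10211468233765655 back 5.35912130260391 side 4.948137968964151 0.05785581607112334
```

Run:
```python
from geo import *
c=load('w11');im=c['pixels']
cv2.imwrite('pics/w11d.png',cv2.resize(im[180:245,175:395,::-1],None,fx=3.6,fy=3.6,interpolation=cv2.INTER_NEAREST))
# tool pose
tcp=np.array([.57009,-.27893,.18543]);r=R.from_quat([.673,.739,-.001,.001])
def T(f): # flap frame -> world: tool x=flap y, tool y=flap x, tool z=-flap z
    f=np.atleast_2d(f)/1000; return tcp+r.apply(np.c_[f[:,1],f[:,0],.0304-f[:,2]])
print('plate',proj(c,T([[-44,22,6],[34,22,6]])).round(1))
th=np.linspace(0,2*np.pi,73);
for y in(25,13):
    q=proj(c,T(np.c_[55+13*np.cos(th),0*th+y,13+13*np.sin(th)]));print('ring',y,q.min(0).round(1),q.max(0).round(1))
u=np.array([.9957,.0924,0]);v=np.array([-.0924,.9957,0]);O=np.array([.6281,-.1806,.075])
for nm,y in(('low',-38),('up',38)):
  for n,cc,k in(('w10',load('w10'),335),('w11',c,315)):
    q=proj(cc,O+v*y/1000+.013*(np.cos(th)[:,None]*u+np.sin(th)[:,None]*[0,0,1]));i=q[:,0].argmin();print(nm,n,((q[i]-[k,0])*4).round(0))
print(blobs(masks(im)['red']))
```

```text
plate [[183.8 199.5]
 [318.9 199.4]]
ring 25 [335.2 191.7] [384.1 204.9]
ring 13 [333.9 210.9] [381.9 226.6]
low w10 [ 89. 468.]
low w11 [ 49. 515.]
up w10 [116. 123.]
up w11 [73. 96.]
[(781, [424.7, 30.1], [410, 14, 30, 33]), (1333, [356.6, 208.2], [333, 193, 48, 32]), (33, [54.0, 347.3], [48, 346, 12, 4])]
```

View pics/w11d.png

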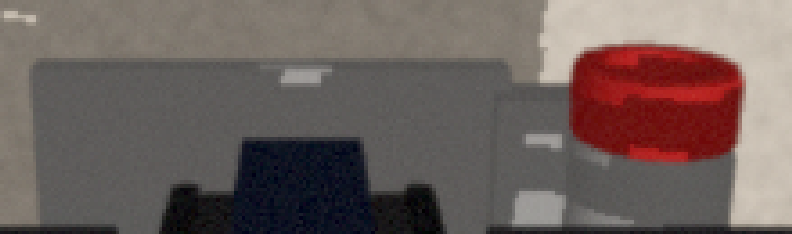

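```bash
python3 -c "
from plan import *
row([.525,-.1902,.125],95.3)"
```

```text
row [92.7, -36.8, 60.2] [0.04, 0.14, -0.02] t 16.05 q6 -41.3
```

Call:
carry_out(
  series=[
    [0,-37,0,0,0.1,0,-1],
    [45,-37,0,0,0.1,0,-1],
    [92.5,-37,0,0,0.1,0,-1],
    [92.5,-37,40,0,0.1,0,-1],
    [92.5,-37,80,0,0.1,0,-1],
    [92.5,-37,92,0,0.1,0,-1],
    [92.5,-37,92,0,0.1,0,-1],
    [92.5,-37,92,0,0.1,0,-1],
  ],
)

```text
time: 17.05
position: [0.526, -0.1914, 0.0948]
tool_rot: [0.674, 0.739, 0.0, 0.002]
ft_force: [0.7, -0.8, -1.9]
grip_width: 0.0197
```

Run:
```python
from snap import *
from plan import row
c=snap('wrist','w12')
o=robot.get_obs();print(o['position'],o['tool_rot'],o['ft_force'])
row([.525,-.1902,.0924],95.3);row([.5748,-.1856,.0924],95.3)
```

```text
[ 0.52597392 -0.19134988  0.09485638] [6.73913563e-01 7.38806601e-01 4.01986737e-04 2.27004122e-03] [ 0.58929226  0.28119785 -2.08109693]
row [1.2, -0.9, 2.4] [0.21, 0.16, -0.04] t 17.1 q6 -36.7
row [1.3, 49.1, 2.6] [0.21, 0.16, -0.04] t 17.1 q6 -36.7
```

View pics/w12.png

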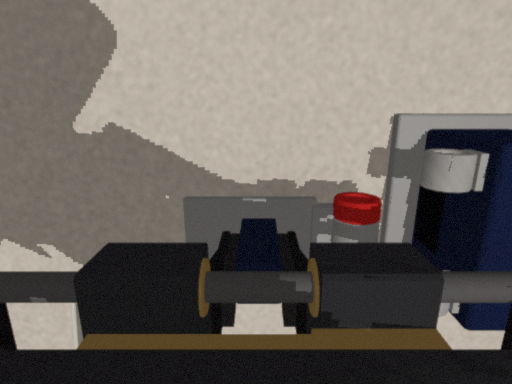

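Run:
```python
from geo import *
c=load('w12');im=c['pixels']
cv2.imwrite('pics/w12c.png',cv2.resize(im[135:245,315:505,::-1],None,fx=4.2,fy=4.2,interpolation=cv2.INTER_NEAREST))
u=np.array([.9957,.0924,0]);v=np.array([-.0924,.9957,0]);th=np.linspace(0,2*np.pi,73)
for dx in(0,.0015):
  O=np.array([.6281,-.1806,.075])+dx*u
  for y in(28,48):
    q=(proj(c,O+v*y/1000+.013*(np.cos(th)[:,None]*u+np.sin(th)[:,None]*[0,0,1]))-[315,135])*4.2
    print(dx,y,q.min(0).round(0),q.max(0).round(0))
tcp=np.array([.52597,-.19135,.09486]);r=R.from_quat([6.73913563e-01,7.38806601e-01,4.01986737e-04,2.27004122e-03])
for y in(25,13):
    f=np.c_[55+13*np.cos(th),0*th+y,13+13*np.sin(th)]/1000
    q=(proj(c,tcp+r.apply(np.c_[f[:,1],f[:,0],.0304-f[:,2]]))-[315,135])*4.2;print('flap',y,q.min(0).round(0),q.max(0).round(0))
```

```text
0 28 [432. 197.] [653. 247.]
0 48 [452.  56.] [681.  88.]
0.0015 28 [442. 197.] [664. 247.]
0.0015 48 [463.  56.] [693.  88.]
flap 25 [ 84. 232.] [289. 287.]
flap 13 [ 78. 313.] [279. 378.]
```

View pics/w12c.png

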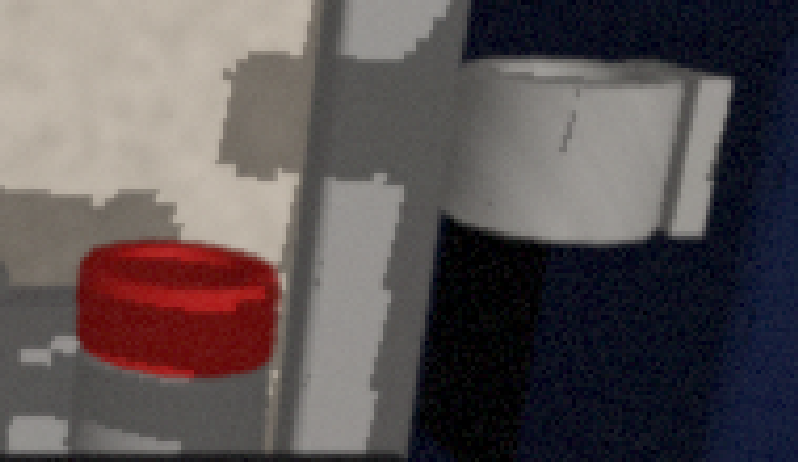

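Call:
carry_out(
  series=[
    [1.5,8,2.5,0.2,0.1,0,-1],
    [1.5,16,2.5,0.2,0.1,0,-1],
    [1.5,24,2.5,0.2,0.1,0,-1],
    [1.5,32,2.5,0.2,0.1,0,-1],
    [1.5,40,2.5,0.2,0.1,0,-1],
    [1.5,46,2.5,0.2,0.1,0,-1],
    [1.5,49.5,2.5,0.2,0.1,0,-1],
    [1.5,49.5,2.5,0.2,0.1,0,-1],
  ],
)

```text
time: 18.1
position: [0.5752, -0.1853, 0.0924]
tool_rot: [0.674, 0.739, -0.0, 0.0]
ft_force: [0.1, -0.1, -1.6]
grip_width: 0.0193
```

```bash
cat > chk.py <<'E'
import sys
from snap import *
from geo import *
from plan import row
def chk(tag):
    c=snap('wrist',tag)
    cv2.imwrite(f'pics/{tag}c.png',cv2.resize(c['pixels'][135:245,300:430,::-1],None,fx=5,fy=5,interpolation=cv2.INTER_NEAREST))
    o=robot.get_obs();print(o['position'],o['tool_rot'],o['ft_force'],o['moment'],o['grip_width'])
    row([.5748,-.1856,.0924],95.3);row([.5757,-.1851,.0924],95.3)
    th=np.linspace(0,2*np.pi,73);u=np.array([.9957,.0924,0]);v=np.array([-.0924,.9957,0])
    O=np.array([.6281,-.1806,.075])+.0015*u
    for y in(28,48):
        q=(proj(c,O+v*y/1000+.013*(np.cos(th)[:,None]*u+np.sin(th)[:,None]*[0,0,1]))-[300,135])*5;print('jamb',y,q.min(0).round(0),q.max(0).round(0))
    r=R.from_quat(o['tool_rot'])
    for y in(25,13):
        f=np.c_[54+13*np.cos(th),0*th+y,13+13*np.sin(th)]/1000
        q=(proj(c,o['position']+r.apply(np.c_[f[:,1],f[:,0],.0304-f[:,2]]))-[300,135])*5;print('flap',y,q.min(0).round(0),q.max(0).round(0))
chk(sys.argv[1])
E
python3 chk.py w13
```

```text
[ 0.57496273 -0.18524781  0.09244123] [ 6.73840512e-01  7.38876661e-01 -4.25205248e-04  2.49850211e-04] [ 0.17103126  1.33395929 -1.96817431] [-0.0152451   0.04492353  0.03409649] 0.01963697623591378
row [-0.3, -0.2, 0.0] [-0.02, 0.05, -0.03] t 18.15 q6 -33.6
row [0.1, 0.7, 0.0] [-0.02, 0.05, -0.03] t 18.15 q6 -33.6
jamb 28 [172. 254.] [417. 317.]
jamb 48 [184.  85.] [437. 125.]
flap 25 [163. 277.] [407. 342.]
flap 13 [157. 373.] [396. 451.]
```

View pics/w13c.png

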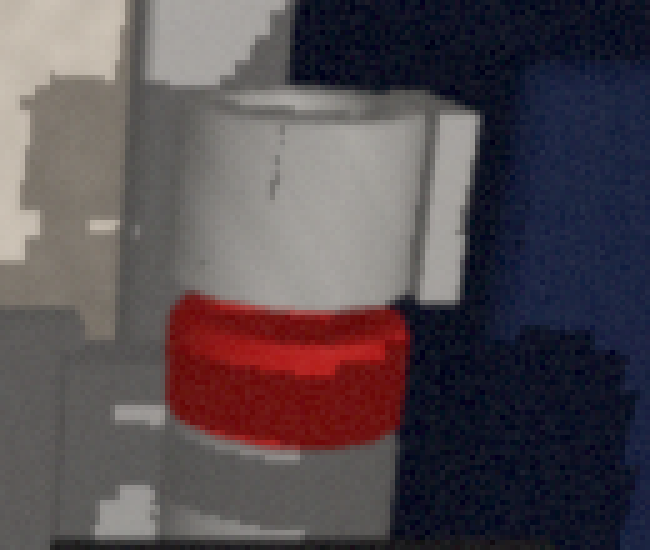

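Call:
carry_out(
  series=[
    [0.6,0.5,0,0,0,0,-1],
    [0.6,0.5,0,0,0,0,-1],
    [0.6,0.5,0,0,0,0,-1],
    [0.6,0.5,0,0,0,0,-1],
    [0.6,0.5,0,0,0,0,-1],
    [0.6,0.5,0,0,0,0,-1],
  ],
)

```text
time: 18.9
position: [0.5754, -0.1846, 0.0924]
tool_rot: [0.674, 0.739, -0.0, 0.0]
ft_force: [-0.2, -0.0, -1.7]
grip_width: 0.0196
```

```bash
python3 chk.py w14
python3 - <<'E'
from snap import *
c=snap('side','s14');cv2.imwrite('pics/s14c.png',cv2.resize(c['pixels'][150:260,230:360,::-1],None,fx=5,fy=5,interpolation=cv2.INTER_CUBIC))
for i in range(4):
    robot.camera('top');print(robot.get_obs()['ft_force'].round(2),robot.get_obs()['position'].round(4))
E
```

```text
[ 0.57540794 -0.18457169  0.09243994] [ 6.73851465e-01  7.38866692e-01 -3.98146589e-04  2.37924265e-04] [-0.02098704  0.56461961 -1.74454214] [-0.07055576  0.09166094  0.05648269] 0.020142793104999
row [-1.0, -0.7, 0.0] [-0.02, 0.05, -0.03] t 18.95 q6 -33.6
row [-0.6, 0.2, 0.0] [-0.02, 0.05, -0.03] t 18.95 q6 -33.6
jamb 28 [170. 259.] [415. 323.]
jamb 48 [182.  91.] [435. 131.]
flap 25 [166. 277.] [410. 342.]
flap 13 [160. 373.] [399. 451.]
[-0.03 -0.71 -1.08] [ 0.5754 -0.1846  0.0924]
[-0.5  -0.19 -2.18] [ 0.5754 -0.1846  0.0924]
[-0.51 -0.51 -1.89] [ 0.5754 -0.1846  0.0924]
[ 0.05 -0.43 -1.94] [ 0.5754 -0.1846  0.0924]
```

View pics/w14c.png

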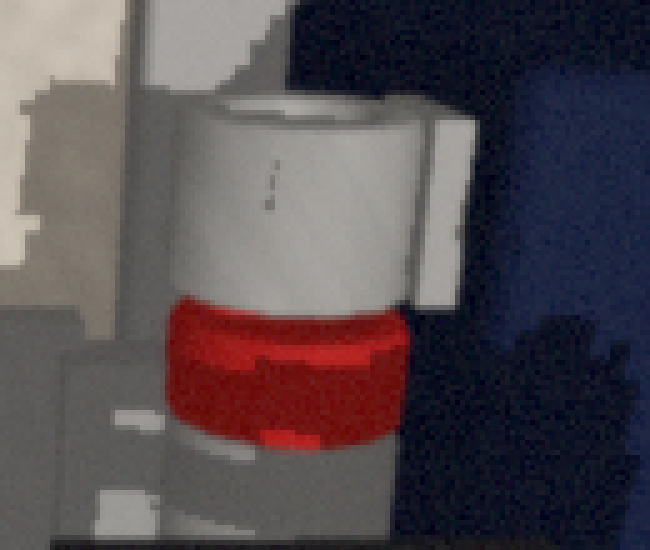

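View pics/s14c.png

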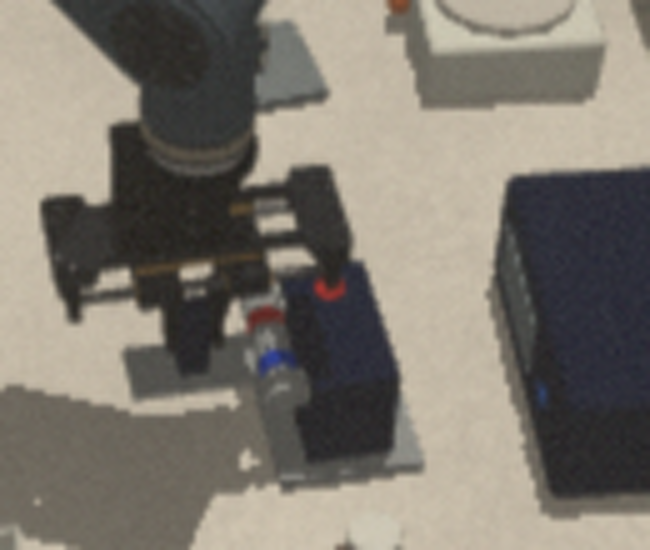

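The wrist view has the red end (edges 166–408) running straight on from the steel knuckle (175–412). The side view shows the whole knuckle in line between the two steel ones. The wrist force reads the same as in free air, so I'm handing in.

```bash
python3 -c "
from rig import robot
print(robot.hand_in()); o=robot.get_obs(); print(o['time'],o['ft_force'],o['grip_width'])"
```

```text
the job is handed in; nothing more can be done
None
the job is handed in; nothing more can be done
```

I waxed both ends of the flap's knuckle, red then blue. I handed in at about 19 s with the flap still gripped and its knuckle between the jamb's two steel knuckles. The hand-in gives no verdict, so this rests on my own checks.

- **Red press:** two image measurements put the wax about 11 mm in. The force readings, 3.6–5.4 N, suggest a little less, about 7–11 mm.
- **Blue press:** the arm hid this end from the cameras, so I judged it from force and arm position alone. Both put the wax about 9–11 mm in, at 4–5.5 N.
- **Fit at the jamb:** the edges of the red end and the steel knuckle next to it line up within about 1 mm in the wrist view. The angle is within about 0.3° of my measured jamb direction. The side view shows all three knuckles in line.
- **Height of the fit:** this comes from the arm's own position and the given 75 mm, because my direct height measurements of the jamb were noisy (85–104 mm for its 92 mm top).
- **Contact with the jamb:** there was no sign of leaning. The sideways force stayed within sensor noise, about 0.7 N, and the vertical force was just the flap's weight.
- **Disagreement:** flap and jamb appeared about 1–1.5 mm off my model in the wrist camera, within its stated calibration. I corrected for it by comparing the two directly in the same picture.
- **Bystanders:** I saw none of the glassware, bottles, screwdriver or hinge pin move, but I did not measure them again at the end.

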